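# Feed a book with a sprung cover into the book duster

## Task

Load the old book into the duster without grasping or lifting it: press its sprung cover shut with your fingertips and, still pressing firmly, slide the book fore-edge first under the two hold-down springs until it lies square and fully home against the stops. Then let go and move clear, leaving the springs holding the cover shut; leave the brush, the jar and the weight where they are.

Things in the scene. Friction and masses are not known exactly. Their poses are not given: they have to be found in the camera images.
- duster: bench-top book duster, fixed: bare aluminium feed table 500 x 320 mm, slippery (friction 0.2), top 22 mm above the bench; then a mouth, two springs, two stops and a pale brush roller under a grey hood. Origin: on the bench below the middle of the mouth's front face. +x is the feed direction, into the mouth; y across; z up. The feed table spans x -270 to +230 mm
- mouth (a point): middle of the mouth's front face, on the feed table's top. A steel crossbar (x 0 to 16 mm of the duster) bridges the table here, underside 44 mm and top 58 mm above the table, screw heads to 64 mm: a book whose cover stands open hits it. Side cheeks leave 280 mm free between them, 62 mm high up to 90 mm behind the mouth; from there on the hood, 115 mm high
- stops (a point): middle between the two stops, at their front faces, on the feed table's top, 72 mm behind the mouth. The stops are steel blocks 24 mm wide and 20 mm high, 75 mm to either side. A book that is home has its fore-edge against them and its spine about 88 mm in front of the mouth
- leaf_left (a joint): left hold-down spring, a steel leaf 30 mm wide at y = +55 mm of the duster. It slopes down from the crossbar's underside to its lowest point 55 mm behind the mouth, at rest 25 mm above the feed table. Value: upward turn in rad, 0 at rest, about 0.15 on the shut book. Each leaf presses down with about 3.5 N; pushing the book under both takes up to about 6 N
- leaf_right (a joint): right hold-down leaf, the same at y = -55 mm
- book: the loose book, dark leather, marbled front cover, 0.5 to 0.8 kg, on the feed table before the mouth: 160 mm from spine to fore-edge (x), 215 mm along the spine (y), 32 mm thick when shut. Origin: centre of its underside. +x points to the fore-edge (page edges, towards the mouth), back of the spine at x = -84 mm, z up
- cover (a joint): opening angle (rad, 0 shut) of the book's front cover, a board 160 x 215 x 4 mm hinged along the spine edge (x = -80 mm, 28 mm above the underside). Warped, it springs open to about 0.14 rad by itself, its free edge then 22 mm too high; about 4 N straight down 60 mm from the hinge shuts it. Fingertips grip it well (friction about 0.9)
- fore_left (a point): point on the book's fore-edge, x = 80 mm, y = +100 mm, z = 16 mm of the book
- fore_right (a point): point on the book's fore-edge, x = 80 mm, y = -100 mm, z = 16 mm of the book
- dust_brush: flat wooden dusting brush lying on the bench beside the duster, 155 x 58 x 15 mm, origin at its underside near the middle. Bystander
- jar: glass jar with metal lid, 60 mm across, 85 mm high, origin at the centre of its underside, on the bench beside the duster. Bystander
- weight: dark red block weight with brass knob, 75 x 45 mm, 50 mm high with the knob, origin at the centre of its underside, on the bench beside the duster. Bystander

How it is judged:
By the outcome, as a careful person would: the job done as asked, in the order asked, and still so for the second after the job is handed in, with the robot touching nothing.
It also fails if it takes over 51 s, if anything falls off the work surface, if the arm or the gripper's body presses on something with over 40 N, if the wrist force passes 120 N, or if a joint passes its speed limit or range.

## Robot

A 6-joint arm with a two-finger parallel gripper is mounted at the origin on the work surface. World frame = base frame: x ahead of the robot, y to its left, z up, the work surface at z = 0. Lengths are in m, angles in rad, forces in N, time in s.
With the tool pointing down it reaches from about 0.425 to 0.95 m from the base axis. Payload 3.5 kg.
Tool frame: the origin (TCP) lies between the finger pads; the fingertips stand 14 mm ahead of it and the grasp point (between the pads) lies 5 mm behind it (ctrl.tip_extent is the distance from the TCP to the fingertips, in m); x points along the fingers, z is the direction in which the jaws open and shut, and the axes are right-handed (so a half turn about x gives the same grasp; the last joint's range is limited). The gripper opens to 85 mm and grips with 20 to 120 N. Pads are 22 mm wide; open, the fingers measure 114 mm over their backs; the gripper's body (76 mm by 85 mm) begins 54 mm behind the grasp point. The pads swing forward as they close: fully open they stand 13 mm farther back than shut.
Start: joints at [-1.367, 0.286, 1.577, -0, 1.279, -0.15], TCP at [0.234, -0.633, 0.245] pointing down, gripper open.
Joint ranges: [-2.77, 2.77], [-0.9, 2.22], [0.21, 2.48], [-1.53, 4.67], [0.24, 2.81], [-2.84, 2.84]. Speed limits (rad/s): [2.79, 2.79, 3.14, 3.14, 3.14, 3.14].

## Interface

Orientations are given as a unit quaternion [x, y, z, w].
In Python, from plant import ctrl gives the robot as it stands.
- The arm moves only by the tool move_arm, never from a script. Its argument "commands" is one flat list of numbers, 4 for each row, row after row: the shift along the tool's x, y, z in units of 25 mm (1.0 is 25 mm), then the turn about the tool's x in units of 5 degrees (1.0 is 5 degrees). A call has 1 to 20 rows; each row shifts and turns the commanded pose from where the row before left it, along the tool's axes as they then stand; what a row does not reach is not made up. A row lasts 1/8 s, in which the tool goes at most 62.5 mm and 10.7 degrees, less where a joint would pass 70% of its speed; a pose out of reach is approached as far as the arm can. A call is refused whole if a number of a shift passes 1 or a number of a turn 1, either way. A call with a gripper value outside its range is refused whole. "jaw" is the finger opening in mm, from 0 to 85.4, set as the call begins (left out, the last holds). The fingers move at their own pace and stop on an object; "force" is the grip in N (left out, the last holds). Time passes only in rows, so rows that do not move let the fingers close. It gives the time, the measured TCP pose, the force and the opening at its end, in the units of the state.
- ctrl.get_state(): the state, without advancing time (a new reading comes with each control period).
- ctrl.read_camera(name): name is "scene" or "top" or "wrist"; returns the picture (400x640x3 uint8, red, green, blue); there is no depth.
- ctrl.get_calibration(name): a dict with "camera_matrix" (3x3 intrinsics, pixels), "camera_from_world" (4x4, takes a point from world to camera coordinates); the wrist camera has in their place "mount" (4x4, takes a point from camera to tool coordinates, whose origin is the TCP and whose axes are the tool frame's). Camera axes: x right, y down, z forward; pixel columns grow to the right and rows downward; lengths in m; the calibration is good to about 2 mm. A picture is of the moment at which its call begins: read the wrist's pose just before it. get_calibration takes no time and is no camera call.
- ctrl.sign_off(): hands the job in, once; it reports no verdict.
The state is a dict: "time": time; "qpos": joint angles; "dq": joint speeds; "joint_efforts": joint torques, N m; "eef_pos": TCP position; "tcp_rot": TCP orientation; "contact_force": force on the tool from outside, world axes, zero at the start; "wrist_torque": the same for the moment, N m; "opening": opening from 0.0 (shut) to 1.0 (fully open).
Only numpy, scipy, OpenCV 4.12 (cv2) and the standard library are available. Lean on these libraries where they do the work, as an engineer would, in place of code of your own. Each camera call takes 0.05 s, during which the arm holds its last target.

## Working session

There is one attempt and no reset: what is moved stays moved. The work goes in short steps, Python scripts to look and compute and a tool call to move; the robot and the scene stay as the last step left them, time stands still between calls to the robot, and variables do not carry over. Pictures are saved under pics/ and viewed, and the job is handed in when it is done.

Besides the shell and the picture viewer there is one more tool, called after ">>>" in YAML: its name, and indented under it one key for each argument. move_arm: Moves the arm, as the interface text tells. Its arguments: {"type":"object","properties":{"commands":{"type":"array"},"jaw":{"type":"number"},"force":{"type":"number"}},"required":["commands"]}

```bash
mkdir -p pics; ls; python3 - <<'E'
from plant import ctrl
import cv2
s=ctrl.get_state();print({k:s[k] for k in('time','eef_pos','tcp_rot','contact_force','opening')}, ctrl.tip_extent)
for n in("scene","top","wrist"):
    cv2.imwrite(f"pics/a_{n}.png",ctrl.read_camera(n)[:,:,::-1]); print(n,ctrl.get_calibration(n))
E
```

```text
pics
{'time': 0.0, 'eef_pos': array([ 0.23376519, -0.6325531 ,  0.24391921]), 'tcp_rot': array([ 0.40479915,  0.58080466, -0.40361332,  0.57956871]), 'contact_force': array([ 0.06924055, -0.3489894 , -0.12621468]), 'opening': 1.0048361943402029} 0.014
scene {'camera_matrix': array([[419.83168072,   0.        , 318.04918495],
       [  0.        , 419.83168072, 202.07753758],
       [  0.        ,   0.        ,   1.        ]]), 'camera_from_world': array([[ 0.61884243,  0.78541689, -0.01242436, -0.3784731 ],
       [ 0.58751899, -0.47329839, -0.65636123, -0.26378128],
       [-0.52139762,  0.39888463, -0.75434446,  1.41505284],
       [ 0.        ,  0.        ,  0.        ,  1.        ]])}
top {'camera_matrix': array([[406.51052189,   0.        , 311.76571782],
       [  0.        , 406.51052189, 200.07943165],
       [  0.        ,   0.        ,   1.        ]]), 'camera_from_world': array([[ 0.01952708, -0.99979003, -0.00621171,  0.0124719 ],
       [-0.97446296, -0.01764161, -0.22385422,  0.57425336],
       [ 0.22369763,  0.0104243 , -0.97460284,  0.94224435],
       [ 0.        ,  0.        ,  0.        ,  1.        ]])}
wrist {'camera_matrix': array([[281.98958883,   0.        , 323.15382   ],
       [  0.        , 281.98958883, 199.86129672],
       [  0.        ,   0.        ,   1.        ]]), 'mount': array([[-1.17005638e-03, -3.15237045e-01,  9.49012243e-01,
        -1.28613519e-01],
       [ 4.90701837e-04, -9.49012959e-01, -3.15236678e-01,
         8.02682707e-02],
       [ 9.99999195e-01,  9.68373641e-05,  1.26508607e-03,
        -4.34806579e-04],
       [ 0.00000000e+00,  0.00000000e+00,  0.00000000e+00,
         1.00000000e+00]])}
```

View pics/a_top.png

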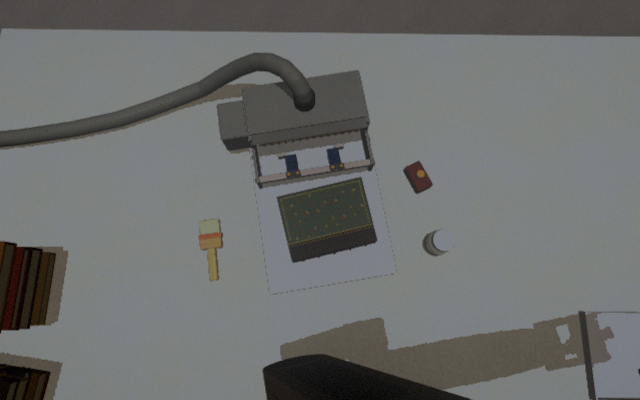

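View pics/a_scene.png

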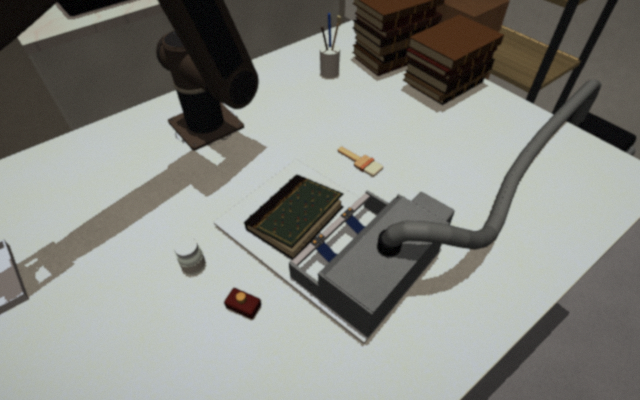

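View pics/a_wrist.png

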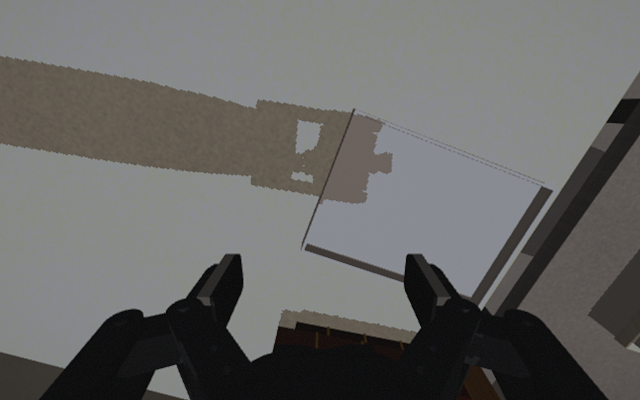

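The top view shows the table corners near (270,293) and (395,273), the crossbar at rows 160–185, and the book's top at (278,195) to (375,240). The duster is turned about 8°, and the book a little differently. I'll zoom in.

```bash
cat > h.py <<'E'
import numpy as np,cv2
from plant import ctrl
def ray(n,uv,z):
    c=ctrl.get_calibration(n);K=c['camera_matrix'];T=c['camera_from_world']
    R=T[:3,:3];o=-R.T@T[:3,3];d=R.T@np.linalg.inv(K)@np.array([uv[0],uv[1],1.])
    return o+d*(z-o[2])/d[2]
def proj(n,p):
    c=ctrl.get_calibration(n);q=c['camera_matrix']@(c['camera_from_world']@np.append(p,1))[:3];return q[:2]/q[2]
def crop(src,x0,y0,w,h,k,out):
    im=cv2.imread(src) if isinstance(src,str) else src
    im=np.clip(im[y0:y0+h,x0:x0+w].astype(float)*1.6,0,255).astype(np.uint8)
    cv2.imwrite(out,cv2.resize(im,None,fx=k,fy=k,interpolation=cv2.INTER_CUBIC))
E
python3 - <<'E'
from h import *
crop('pics/a_top.png',210,60,200,120,4,'pics/b1.png')
crop('pics/a_top.png',230,160,190,145,4,'pics/b2.png')
crop('pics/a_scene.png',205,150,200,150,4,'pics/b3.png')
E
```

```text
(no output)
```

View pics/b1.png

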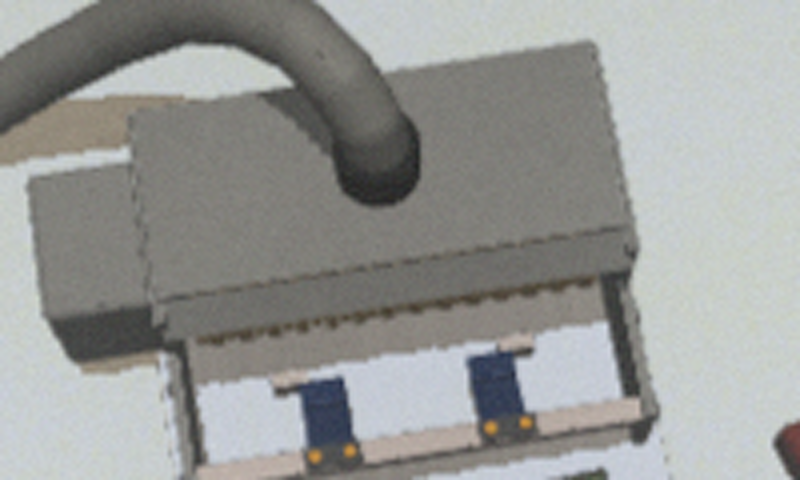

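View pics/b2.png

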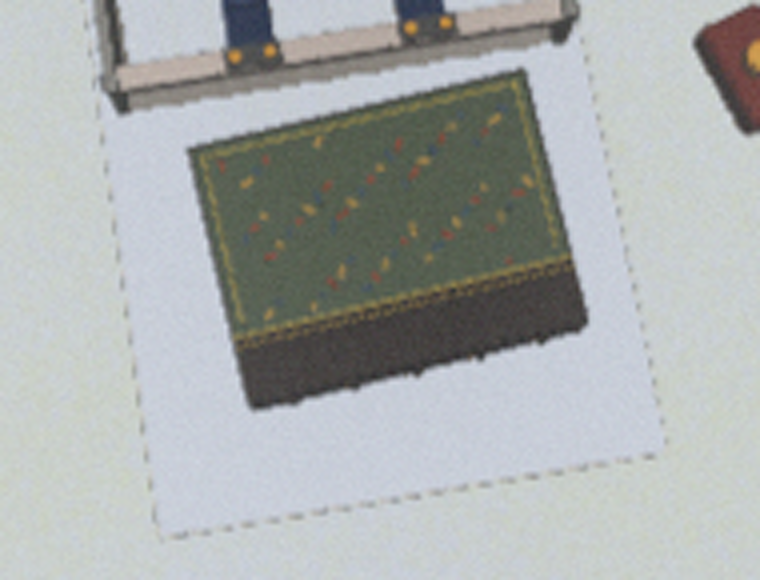

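View pics/b3.png

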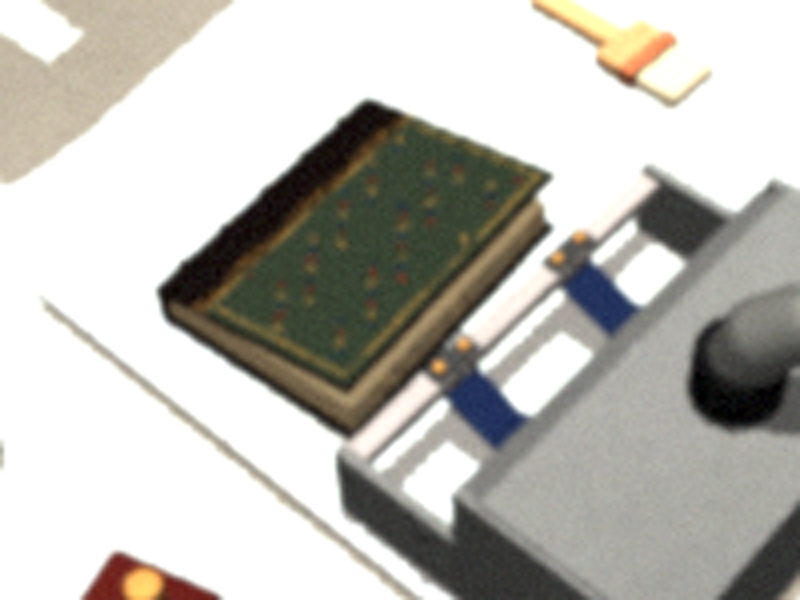

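```bash
python3 - <<'E'
from h import *
f=lambda u,v:(230+u/4,160+v/4)
def pr(l,a):print(l,np.round(a,4))
A=ray('top',f(158,538),.022);B=ray('top',f(663,457),.022);pr('front corners',(A,B));print(np.linalg.norm(A-B))
d=(A-B);yaw=np.arctan2(-d[0],d[1]);print('yaw',yaw,np.degrees(yaw))
sc=[ray('top',f(*p),.085) for p in((235,56),(271,51),(411,28),(446,22))]
L=(sc[0]+sc[1])/2;R=(sc[2]+sc[3])/2;d=L-R;print('screws',L,R,np.linalg.norm(d),np.degrees(np.arctan2(-d[0],d[1])))
C=ray('top',f(122,93),.080);D=ray('top',f(556,21),.080);d=C-D;print('bar',C,D,np.linalg.norm(d),np.degrees(np.arctan2(-d[0],d[1])))
# table side edge direction
E=ray('top',f(158,538),.022);F=ray('top',f(106,115),.022);d=F-E;print('side',np.degrees(np.arctan2(d[1],d[0])))
E=ray('top',f(663,457),.022);F=ray('top',f(585,45),.022);d=F-E;print('sideR',np.degrees(np.arctan2(d[1],d[0])))
P=ray('top',f(253,408),.022);Q=ray('top',f(588,325),.022);d=P-Q;print('spine',P,Q,np.linalg.norm(d),np.degrees(np.arctan2(-d[0],d[1])))
P=ray('top',f(190,150),.076);Q=ray('top',f(523,70),.076);d=P-Q;print('cover free',P,Q,np.linalg.norm(d),np.degrees(np.arctan2(-d[0],d[1])))
E
```

```text
front corners [[ 0.3439  0.1229  0.022 ]
 [ 0.3989 -0.1882  0.022 ]]
0.3159520842756778
yaw 0.17498535717961633 10.025922442981255
screws [0.63608551 0.07003467 0.085     ] [ 0.6563629  -0.03799791  0.085     ] 0.10991911370694807 10.630559763301584
bar [0.61079257 0.15035749 0.08      ] [ 0.66195457 -0.11748467  0.08      ] 0.2726847500617334 10.81411212350078
side 9.625912649734033
sideR 9.414874306517802
spine [0.42416178 0.06692617 0.022     ] [ 0.48013015 -0.14308019  0.022     ] 0.2173364415668512 14.922927091995522
cover free [0.57639897 0.10742117 0.076     ] [ 0.63107841 -0.0972009   0.076     ] 0.21180187588841887 14.96109786659342
```

```bash
cat >> h.py <<'E'
from scipy.spatial.transform import Rotation as Ro
YD=np.radians(10.1);OD=np.array([.638,.0148,0])
def duster(p):
    d=np.asarray(p)-OD;c,s=np.cos(YD),np.sin(YD);return np.array([c*d[0]+s*d[1],-s*d[0]+c*d[1],d[2]])
def st():
    s=ctrl.get_state();R=Ro.from_quat(s['tcp_rot']).as_matrix()
    f=np.array(s['contact_force']);c,n=np.cos(YD),np.sin(YD)
    print('t',round(s['time'],2),'tcp',np.round(s['eef_pos'],4),'dust',np.round(duster(s['eef_pos']),4),'Fworld',np.round(f,1),'Fdust',np.round([c*f[0]+n*f[1],-n*f[0]+c*f[1],f[2]],1),'M',np.round(s['wrist_torque'],2),'open',round(s['opening'],2))
    print('yaw of tool z',round(np.degrees(np.arctan2(R[1,2],R[0,2])),2),'tool x',np.round(R[:,0],3),'y',np.round(R[:,1],3),'z',np.round(R[:,2],3),'q',np.round(s['qpos'],3))
    return s,R
def go(target):
    s,R=st();print('shift units (tool xyz):',np.round(R.T@(np.array(target)-s['eef_pos'])/.025,2))
E
python3 - <<'E'
from h import *
go([.512,-.021,.245])
E
```

```text
t 0.15 tcp [ 0.2338 -0.6327  0.2442] dust [-0.5115 -0.5666  0.2442] Fworld [-0.5  0.4 -0.5] Fdust [-0.4  0.5 -0.5] M [ 0.   -0.02 -0.03] open 1.0
yaw of tool z -69.73 tool x [-0.     0.002 -1.   ] y [0.938 0.346 0.   ] z [ 0.346 -0.938 -0.002] q [-1.367  0.287  1.578 -0.     1.279 -0.15 ]
shift units (tool xyz): [ 1.000e-02  1.892e+01 -1.910e+01]
```

>>> move_arm:
  commands: [0, 0.945, -0.955, 0, 0, 0.945, -0.955, 0, 0, 0.945, -0.955, 0, 0, 0.945, -0.955, 0, 0, 0.945, -0.955, 0, 0, 0.945, -0.955, 0, 0, 0.945, -0.955, 0, 0, 0.945, -0.955, 0, 0, 0.945, -0.955, 0, 0, 0.945, -0.955, 0, 0, 0.945, -0.955, 0, 0, 0.945, -0.955, 0, 0, 0.945, -0.955, 0, 0, 0.945, -0.955, 0, 0, 0.945, -0.955, 0, 0, 0.945, -0.955, 0, 0, 0.945, -0.955, 0, 0, 0.945, -0.955, 0, 0, 0.945, -0.955, 0.54, 0, 0.945, -0.955, 0.54]
  jaw: 85

```text
time: 2.65
eef_pos: [0.5132, -0.0211, 0.245]
tcp_rot: [0.431, 0.56, -0.432, 0.56]
contact_force: [0.8, -0.3, -0.5]
opening: 0.997
```

```bash
python3 - <<'E'
from h import *
go([.512,-.021,.10])
import cv2
cv2.imwrite("pics/c_w.png",ctrl.read_camera("wrist")[:,:,::-1]);st()
E
```

```text
t 2.65 tcp [ 0.5132 -0.0211  0.245 ] dust [-0.1291 -0.0134  0.245 ] Fworld [ 0.8 -0.3 -0.5] Fdust [ 0.7 -0.4 -0.5] M [-0.02  0.01  0.06] open 1.0
yaw of tool z -75.21 tool x [-0.  0. -1.] y [ 0.967  0.255 -0.   ] z [ 0.255 -0.967 -0.   ] q [-0.239 -0.073  1.968 -0.     1.247  1.074]
shift units (tool xyz): [ 5.8  -0.04 -0.01]
t 2.7 tcp [ 0.5143 -0.0184  0.2451] dust [-0.1276 -0.011   0.2451] Fworld [-0.4  1.3  0.2] Fdust [-0.2  1.3  0.2] M [ 0.03  0.02 -0.02] open 0.99
yaw of tool z -75.17 tool x [ 0.001  0.003 -1.   ] y [0.967 0.256 0.002] z [ 0.256 -0.967 -0.002] q [-0.234 -0.072  1.966  0.003  1.247  1.077]
```

View pics/c_w.png

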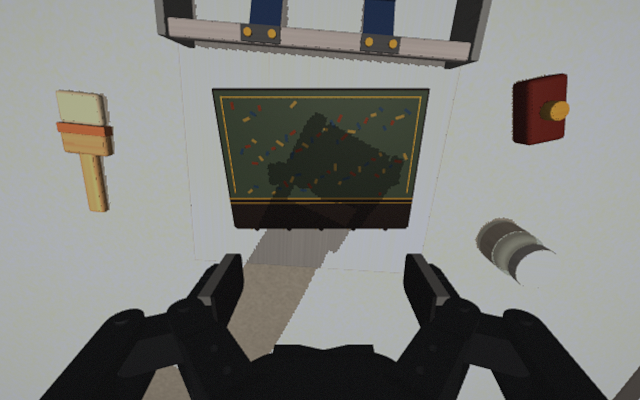

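The wrist view shows the book square to the gripper. The spine's lower corners are at (235,229) and (408,229), the free corners at (212,89) and (429,89), and the screws near (248,32) and (393,43). I'll cross-check these by casting rays.

```bash
cat >> h.py <<'E'
def wray(uv,z,pos=None,quat=None):
    s=ctrl.get_state();c=ctrl.get_calibration('wrist');R=Ro.from_quat(s['tcp_rot'] if quat is None else quat).as_matrix();M=c['mount']
    p=np.array(s['eef_pos'] if pos is None else pos)
    o=p+R@M[:3,3];d=R@M[:3,:3]@np.linalg.inv(c['camera_matrix'])@np.array([uv[0],uv[1],1.])
    return o+d*(z-o[2])/d[2]
E
python3 - <<'E'
from h import *
p=[.5132,-.0211,.245];q=[.431,.56,-.432,.56]
def two(a,b,z,l):
    P,Q=wray(a,z,p,q),wray(b,z,p,q);d=P-Q
    print(l,np.round((P+Q)/2,4),'dust',np.round(duster((P+Q)/2),4),'len',round(np.linalg.norm(d),4),'yaw',round(np.degrees(np.arctan2(-d[0],d[1])),2))
two((235,229),(408,229),.022,'spine bottom')
two((231,199),(411,199),.054,'cover seam')
two((212,89),(429,89),.076,'free')
two((260,33),(381,43),.085,'screws')
E
```

```text
spine bottom [ 0.4367 -0.0393  0.022 ] dust [-0.2076 -0.018   0.022 ] len 0.2354 yaw 14.74
cover seam [ 0.4884 -0.0253  0.054 ] dust [-0.1543 -0.0132  0.054 ] len 0.2148 yaw 14.76
free [0.6055 0.0057 0.076 ] dust [-0.0336 -0.0032  0.076 ] len 0.2134 yaw 14.8
screws [0.6467 0.0162 0.085 ] dust [ 0.0089 -0.0002  0.085 ] len 0.1098 yaw 10.64
```

>>> move_arm:
  commands: [0.9, -0.2, 0, 0, 0.9, -0.15, 0, 0, 0.9, 0, 0, 0, 0.9, 0, 0, 0, 0.9, 0, 0, 0, 0.9, 0, 0, 0, 0.5, 0, 0, 0, 0, 0, 0, 0]

```text
time: 3.7
eef_pos: [0.5039, -0.0244, 0.0969]
tcp_rot: [0.431, 0.561, -0.431, 0.56]
contact_force: [0.2, 0.2, 0.3]
opening: 0.999
```

```bash
python3 - <<'E'
from h import *
st()
E
```

```text
t 3.7 tcp [ 0.5039 -0.0244  0.0969] dust [-0.1389 -0.015   0.0969] Fworld [0.2 0.2 0.3] Fdust [0.2 0.2 0.3] M [-0.03 -0.06  0.03] open 1.0
yaw of tool z -75.13 tool x [-0.002  0.001 -1.   ] y [ 0.967  0.257 -0.002] z [ 0.257 -0.967 -0.001] q [-0.25   0.092  2.098  0.     0.954  1.062]
```

>>> move_arm:
  commands: [0.2, 0, 0, 0, 0.2, 0, 0, 0, 0.2, 0, 0, 0, 0.2, 0, 0, 0, 0.1, 0, 0, 0, 0.1, 0, 0, 0]

```text
time: 4.45
eef_pos: [0.5047, -0.0245, 0.0727]
tcp_rot: [0.431, 0.561, -0.431, 0.56]
contact_force: [-0.0, -0.8, 0.2]
opening: 0.998
```

>>> move_arm:
  commands: [0.1, 0, 0, 0, 0.1, 0, 0, 0, 0.1, 0, 0, 0, 0.1, 0, 0, 0, 0, 0, 0, 0]

```text
time: 5.08
eef_pos: [0.5046, -0.0245, 0.0627]
tcp_rot: [0.431, 0.561, -0.431, 0.56]
contact_force: [0.0, 0.2, 0.4]
opening: 0.999
```

>>> move_arm:
  commands: [0.08, 0, 0, 0, 0.08, 0, 0, 0, 0.08, 0, 0, 0, 0, 0, 0, 0]

```text
time: 5.58
eef_pos: [0.5054, -0.0244, 0.0573]
tcp_rot: [0.432, 0.56, -0.431, 0.561]
contact_force: [1.9, 2.3, 3.1]
opening: 0.996
```

>>> move_arm:
  commands: [0.06, 0, 0, 0, 0.06, 0, 0, 0, 0, 0, 0, 0]

```text
time: 5.95
eef_pos: [0.5056, -0.0243, 0.055]
tcp_rot: [0.432, 0.56, -0.431, 0.561]
contact_force: [0.5, 3.1, 8.0]
opening: 0.995
```

```bash
python3 - <<'E'
from h import *
st()
import cv2
crop(ctrl.read_camera("scene")[:,:,::-1],190,120,200,150,4,'pics/d_s.png');st()
E
```

```text
t 5.95 tcp [ 0.5056 -0.0243  0.055 ] dust [-0.1372 -0.0153  0.055 ] Fworld [0.5 3.1 8. ] Fdust [1.  2.9 8. ] M [ 0.6  -0.15 -0.04] open 0.99
yaw of tool z -75.16 tool x [ 0.002  0.    -1.   ] y [0.967 0.256 0.002] z [ 0.256 -0.967  0.   ] q [-2.490e-01  1.660e-01  2.110e+00  1.000e-03  8.640e-01  1.062e+00]
t 6.0 tcp [ 0.5056 -0.0243  0.055 ] dust [-0.1372 -0.0153  0.055 ] Fworld [0.7 3.5 7. ] Fdust [1.3 3.3 7. ] M [ 0.63 -0.13 -0.05] open 1.0
yaw of tool z -75.16 tool x [ 0.002  0.    -1.   ] y [0.967 0.256 0.002] z [ 0.256 -0.967  0.   ] q [-2.490e-01  1.660e-01  2.110e+00  1.000e-03  8.640e-01  1.062e+00]
```

View pics/d_s.png

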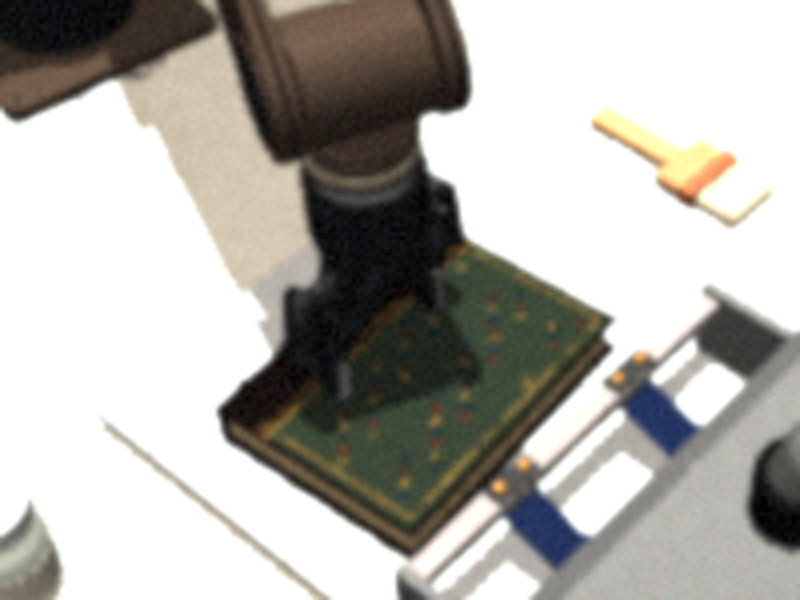

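The cover looks shut or nearly so, with both fingertips on it. I'll press harder.

>>> move_arm:
  commands: [0.04, 0, 0, 0, 0.04, 0, 0, 0, 0, 0, 0, 0]

```text
time: 6.38
eef_pos: [0.5057, -0.0244, 0.0548]
tcp_rot: [0.431, 0.56, -0.431, 0.56]
contact_force: [-5.1, 4.2, 18.6]
opening: 0.992
```

```bash
python3 - <<'E'
from h import *
st()
E
```

```text
t 6.38 tcp [ 0.5057 -0.0244  0.0548] dust [-0.1371 -0.0153  0.0548] Fworld [-5.1  4.2 18.6] Fdust [-4.3  5.  18.6] M [ 0.66  0.79 -0.14] open 0.99
yaw of tool z -75.15 tool x [ 0.  0. -1.] y [0.967 0.256 0.   ] z [ 0.256 -0.967 -0.   ] q [-2.490e-01  1.670e-01  2.109e+00  1.000e-03  8.650e-01  1.062e+00]
```

>>> move_arm:
  commands: [0.03, 0.08, 0, 0, 0.02, 0.16, 0, 0.1, 0, 0.16, -0.02, 0.1, 0, 0.16, -0.02, 0.1, 0, 0.16, -0.02, 0.1, 0, 0.16, -0.02, 0.1, 0, 0.16, -0.02, 0.1]

```text
time: 7.25
eef_pos: [0.5291, -0.0176, 0.0547]
tcp_rot: [0.443, 0.55, -0.447, 0.549]
contact_force: [-11.5, -3.9, 28.5]
opening: 0.996
```

```bash
python3 - <<'E'
from h import *
st()
import cv2
crop(ctrl.read_camera("scene")[:,:,::-1],190,120,200,150,4,'pics/e_s.png')
E
```

```text
t 7.25 tcp [ 0.5291 -0.0176  0.0547] dust [-0.1129 -0.0128  0.0547] Fworld [-11.5  -3.9  28.5] Fdust [-12.   -1.8  28.5] M [0.06 2.12 0.2 ] open 1.0
yaw of tool z -77.99 tool x [-0.005 -0.003 -1.   ] y [ 0.978  0.208 -0.006] z [ 0.208 -0.978  0.002] q [-0.223  0.216  2.051 -0.005  0.879  1.141]
```

View pics/e_s.png

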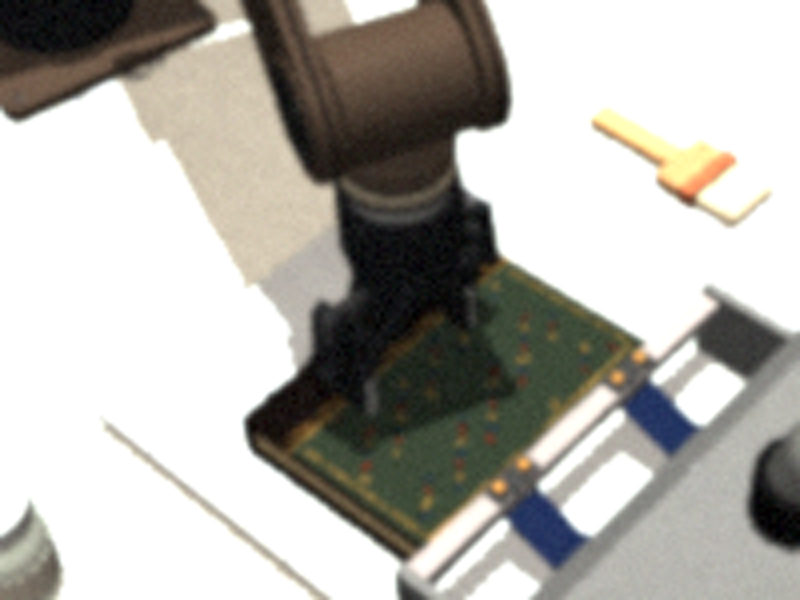

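>>> move_arm:
  commands: [-0.02, 0.16, -0.02, 0.1, 0, 0.16, -0.02, 0.1, 0, 0.16, -0.02, 0.1, 0, 0.16, -0.02, 0, 0, 0.16, -0.02, 0, 0, 0.16, -0.02, 0]

```text
time: 8.05
eef_pos: [0.5521, -0.01, 0.0547]
tcp_rot: [0.451, 0.544, -0.454, 0.543]
contact_force: [-10.8, -2.9, 25.0]
opening: 0.994
```

```bash
python3 - <<'E'
from h import *
st()
import cv2
crop(ctrl.read_camera("scene")[:,:,::-1],190,120,200,150,4,'pics/f_s.png')
crop(ctrl.read_camera("top")[:,:,::-1],230,130,190,145,4,'pics/f_t.png')
E
```

```text
t 8.05 tcp [ 0.5521 -0.01    0.0547] dust [-0.0889 -0.0093  0.0547] Fworld [-10.8  -2.9  25. ] Fdust [-11.1  -1.   25. ] M [0.08 1.82 0.03] open 0.99
yaw of tool z -79.56 tool x [-0.004 -0.003 -1.   ] y [ 0.983  0.181 -0.005] z [ 0.181 -0.983  0.002] q [-0.2    0.26   1.996 -0.004  0.889  1.191]
```

View pics/f_s.png

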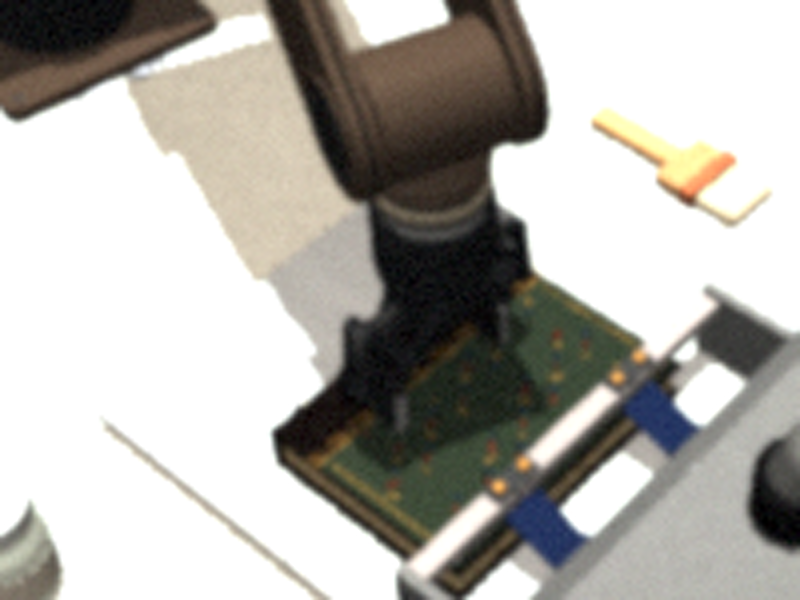

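View pics/f_t.png

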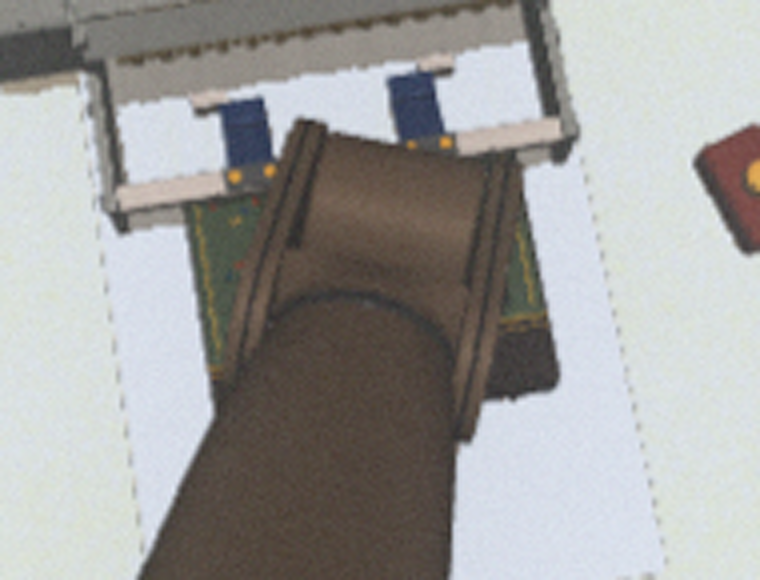

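>>> move_arm:
  commands: [0, 0.16, -0.02, 0, 0, 0.16, -0.02, 0, 0, 0.16, -0.02, 0, 0, 0.16, -0.02, 0, 0.02, 0.16, -0.02, 0, 0.02, 0.16, -0.02, 0]

```text
time: 8.9
eef_pos: [0.573, -0.0034, 0.0546]
tcp_rot: [0.448, 0.546, -0.456, 0.541]
contact_force: [-22.3, -7.6, 37.4]
opening: 0.997
```

```bash
python3 - <<'E'
from h import *
st()
E
```

```text
t 8.9 tcp [ 0.573  -0.0034  0.0546] dust [-0.0672 -0.0065  0.0546] Fworld [-22.3  -7.6  37.4] Fdust [-23.3  -3.6  37.4] M [-0.61  3.71 -0.05] open 1.0
yaw of tool z -79.46 tool x [-0.013 -0.004 -1.   ] y [ 0.983  0.183 -0.013] z [ 0.183 -0.983  0.002] q [-0.18   0.304  1.941 -0.008  0.909  1.211]
```

```bash
python3 - <<'E'
from h import *
crop(ctrl.read_camera("scene")[:,:,::-1],230,150,200,150,4,'pics/g_s.png')
crop(ctrl.read_camera("top")[:,:,::-1],230,130,190,145,4,'pics/g_t.png')
cv2.imwrite('pics/g_w.png',ctrl.read_camera("wrist")[:,:,::-1])
st()
E
```

```text
t 9.05 tcp [ 0.5733 -0.0034  0.0546] dust [-0.0669 -0.0065  0.0546] Fworld [-18.9  -4.9  31.9] Fdust [-19.4  -1.5  31.9] M [-0.37  3.    0.06] open 1.0
yaw of tool z -79.48 tool x [-0.011 -0.004 -1.   ] y [ 0.983  0.183 -0.011] z [ 0.183 -0.983  0.002] q [-0.18   0.303  1.941 -0.007  0.907  1.211]
```

View pics/g_s.png

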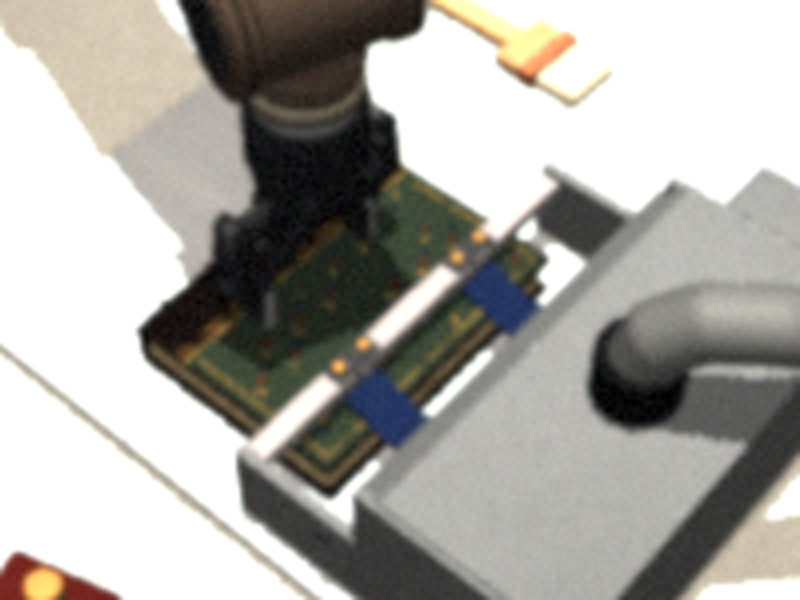

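View pics/g_t.png

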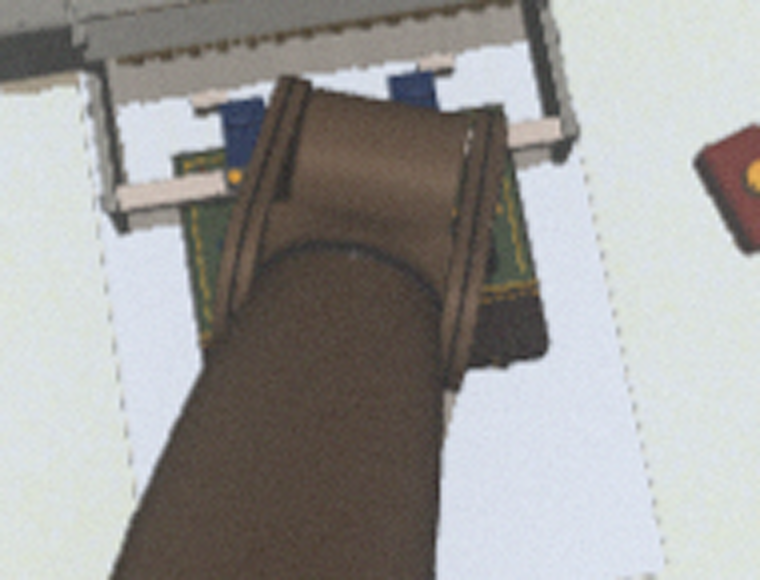

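View pics/g_w.png

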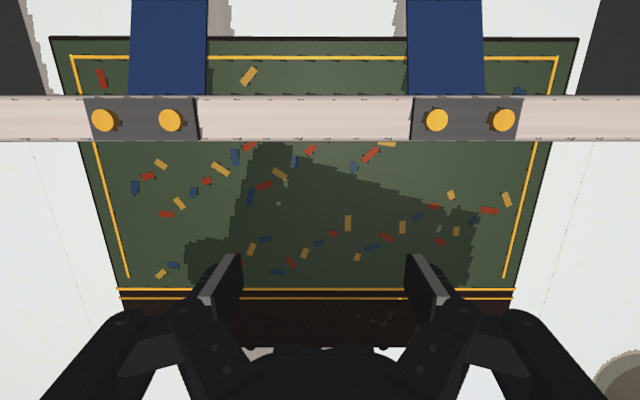

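>>> move_arm:
  commands: [-0.04, 0.12, 0, 0, -0.01, 0.12, -0.01, 0, 0, 0.12, -0.01, 0, 0, 0.12, -0.01, 0]

```text
time: 9.55
eef_pos: [0.5831, -0.0004, 0.0546]
tcp_rot: [0.448, 0.547, -0.457, 0.54]
contact_force: [-20.5, -5.6, 29.5]
opening: 0.998
```

```bash
python3 - <<'E'
from h import *
st()
E
```

```text
t 9.55 tcp [ 5.831e-01 -4.000e-04  5.460e-02] dust [-0.0567 -0.0053  0.0546] Fworld [-20.5  -5.6  29.5] Fdust [-21.2  -1.9  29.5] M [-0.6   3.37  0.02] open 1.0
yaw of tool z -79.47 tool x [-0.015 -0.004 -1.   ] y [ 0.983  0.183 -0.016] z [ 0.183 -0.983  0.001] q [-0.172  0.324  1.914 -0.008  0.918  1.22 ]
```

>>> move_arm:
  commands: [0.03, 0.1, 0, 0, 0.01, 0.12, 0, 0, 0, 0.12, 0, 0]

```text
time: 9.93
eef_pos: [0.592, 0.0014, 0.0546]
tcp_rot: [0.448, 0.547, -0.456, 0.541]
contact_force: [-19.6, -3.7, 31.3]
opening: 0.992
```

```bash
python3 - <<'E'
from h import *
st()
cv2.imwrite('pics/h_w.png',ctrl.read_camera("wrist")[:,:,::-1])
E
```

```text
t 9.93 tcp [0.592  0.0014 0.0546] dust [-0.0476 -0.0051  0.0546] Fworld [-19.6  -3.7  31.3] Fdust [-19.9  -0.2  31.3] M [-0.27  3.12  0.14] open 0.99
yaw of tool z -79.46 tool x [-0.014 -0.003 -1.   ] y [ 0.983  0.183 -0.015] z [ 0.183 -0.983  0.001] q [-0.167  0.34   1.893 -0.007  0.922  1.225]
```

View pics/h_w.png

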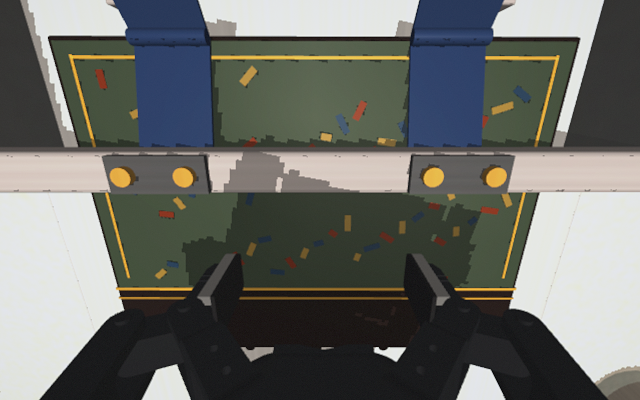

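The book hasn't slipped relative to the fingers (its fore-edge is still at row 38 and the seam at row 290). The leaves now ride on the cover, whose near bend is at row 36. I'll continue.

>>> move_arm:
  commands: [0, 0.12, 0, 0, 0, 0.12, 0, 0, 0, 0.08, 0, 0]

```text
time: 10.35
eef_pos: [0.6005, 0.003, 0.0546]
tcp_rot: [0.448, 0.546, -0.456, 0.541]
contact_force: [-19.9, -3.6, 30.6]
opening: 0.994
```

```bash
python3 - <<'E'
from h import *
st()
cv2.imwrite('pics/i_w.png',ctrl.read_camera("wrist")[:,:,::-1])
E
```

```text
t 10.35 tcp [0.6005 0.003  0.0546] dust [-0.039  -0.005   0.0546] Fworld [-19.9  -3.6  30.6] Fdust [-20.2  -0.1  30.6] M [-0.24  3.13  0.04] open 0.99
yaw of tool z -79.48 tool x [-0.012 -0.003 -1.   ] y [ 0.983  0.183 -0.013] z [ 0.183 -0.983  0.001] q [-0.162  0.355  1.872 -0.006  0.926  1.229]
```

View pics/i_w.png

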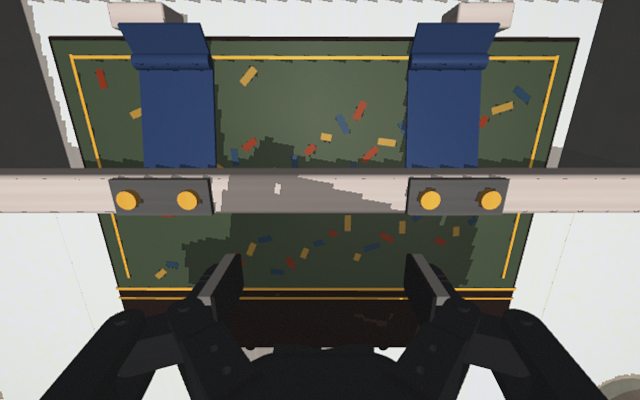

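>>> move_arm:
  commands: [0.02, 0.08, 0, 0, 0, 0.08, 0, 0, 0, 0.06, 0, 0]

```text
time: 10.78
eef_pos: [0.6055, 0.0039, 0.0546]
tcp_rot: [0.448, 0.547, -0.456, 0.541]
contact_force: [-23.0, -4.5, 36.0]
opening: 0.997
```

```bash
python3 - <<'E'
from h import *
st()
E
```

```text
t 10.78 tcp [0.6055 0.0039 0.0546] dust [-0.0339 -0.005   0.0546] Fworld [-23.   -4.5  36. ] Fdust [-23.4  -0.4  36. ] M [-0.45  3.77  0.04] open 1.0
yaw of tool z -79.47 tool x [-0.014 -0.003 -1.   ] y [ 0.983  0.183 -0.014] z [ 0.183 -0.983  0.001] q [-0.159  0.365  1.859 -0.007  0.931  1.232]
```

>>> move_arm:
  commands: [-0.02, 0.05, 0, 0, 0, 0.05, 0, 0, 0, 0, 0, 0]

```text
time: 11.15
eef_pos: [0.6057, 0.0039, 0.0546]
tcp_rot: [0.446, 0.548, -0.458, 0.539]
contact_force: [-25.9, -5.4, 36.7]
opening: 0.993
```

```bash
python3 - <<'E'
from h import *
st()
cv2.imwrite('pics/j_w.png',ctrl.read_camera("wrist")[:,:,::-1])
crop('pics/j_w.png',30,0,580,60,1.3,'pics/j_c.png')
E
```

```text
t 11.15 tcp [0.6057 0.0039 0.0546] dust [-0.0337 -0.005   0.0546] Fworld [-25.9  -5.4  36.7] Fdust [-26.4  -0.8  36.7] M [-0.78  4.34  0.04] open 0.99
yaw of tool z -79.44 tool x [-0.02  -0.004 -1.   ] y [ 0.983  0.183 -0.021] z [ 0.183 -0.983  0.   ] q [-0.158  0.368  1.854 -0.009  0.938  1.234]
```

View pics/j_w.png

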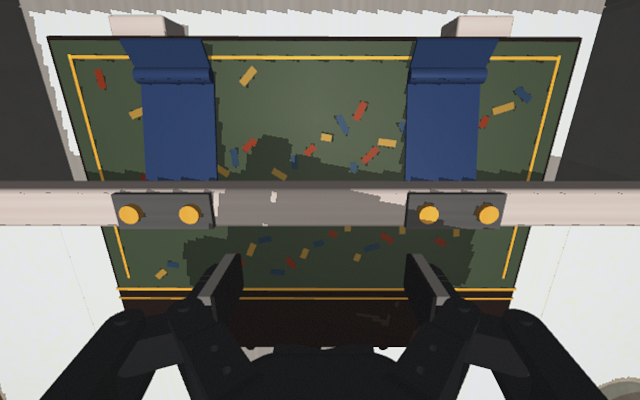

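The arm has stalled at duster x = −33.7 mm with the force rising, so the book is against the stops. The fore-edge (row 38) and the screws (row 214) are level left to right, so it looks square. I'll lift straight up.

>>> move_arm:
  commands: [-0.08, 0, 0, 0, -0.1, 0, 0, 0, -0.1, 0, 0, 0, -0.1, 0, 0, 0, -0.2, 0, 0, 0, -0.3, 0, 0, 0, -0.6, 0, 0, 0, -0.8, 0, 0, 0, -0.8, 0, 0, 0, -0.8, 0, 0, 0, -0.8, 0, 0, 0, -0.8, 0, 0, 0, 0, 0, 0, 0]

```text
time: 12.82
eef_pos: [0.6125, 0.006, 0.1901]
tcp_rot: [0.454, 0.542, -0.452, 0.545]
contact_force: [0.3, 0.1, 0.0]
opening: 0.996
```

```bash
python3 - <<'E'
from h import *
st()
cv2.imwrite('pics/k_w.png',ctrl.read_camera("wrist")[:,:,::-1])
crop(ctrl.read_camera("scene")[:,:,::-1],230,150,200,150,4,'pics/k_s.png')
E
```

```text
t 12.82 tcp [0.6125 0.006  0.1901] dust [-0.0267 -0.0042  0.1901] Fworld [0.3 0.1 0. ] Fdust [0.3 0.  0. ] M [-0.05 -0.04  0.05] open 1.0
yaw of tool z -79.63 tool x [ 0.005 -0.001 -1.   ] y [0.984 0.18  0.004] z [ 0.18  -0.984  0.002] q [-0.156  0.198  1.787 -0.     1.152  1.234]
```

View pics/k_w.png

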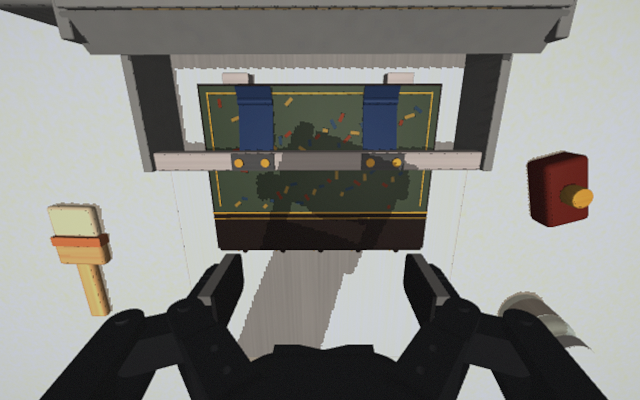

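View pics/k_s.png

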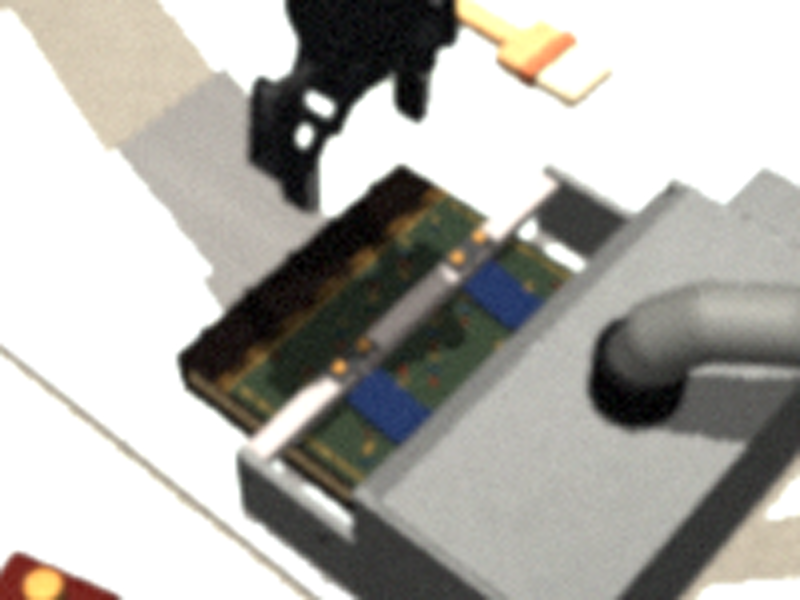

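The book sits under both springs with its cover shut. In the wrist view its fore-edge is at row 84, the stop tops are at (237,77) and (399,77), and the spine is near row 249. I'll retreat and measure.

>>> move_arm:
  commands: [-0.5, -1, 0, 0, -0.5, -1, 0, 0, -0.5, -1, 0, 0, -0.3, -1, 0, 0, 0, -1, 0.5, 0, 0, 0, 1, 0, 0, 0, 1, 0, 0, 0, 1, 0, 0, 0, 1, 0, 0, 0, 1, 0, 0, 0, 1, 0, 0, 0, 1, 0, 0, 0, 1, 0, 0, 0, 1, 0, 0, 0, 1, 0, 0, 0, 0, 0]

```text
time: 14.92
eef_pos: [0.5357, -0.2766, 0.2323]
tcp_rot: [0.453, 0.543, -0.453, 0.543]
contact_force: [0.2, 0.2, 0.6]
opening: 0.999
```

```bash
python3 - <<'E'
from h import *
st()
cv2.imwrite('pics/l_t0.png',ctrl.read_camera("top")[:,:,::-1])
crop('pics/l_t0.png',235,120,150,110,5,'pics/l_t.png')
crop(ctrl.read_camera("scene")[:,:,::-1],230,150,200,150,4,'pics/l_s.png')
E
```

```text
t 14.93 tcp [ 0.5357 -0.2766  0.2323] dust [-0.1519 -0.2689  0.2323] Fworld [0.2 0.2 0.6] Fdust [0.2 0.1 0.6] M [ 0.   -0.05  0.02] open 1.0
yaw of tool z -79.74 tool x [ 0. -0. -1.] y [0.984 0.178 0.   ] z [ 0.178 -0.984  0.   ] q [-0.645  0.14   1.773 -0.     1.229  0.747]
```

View pics/l_t.png

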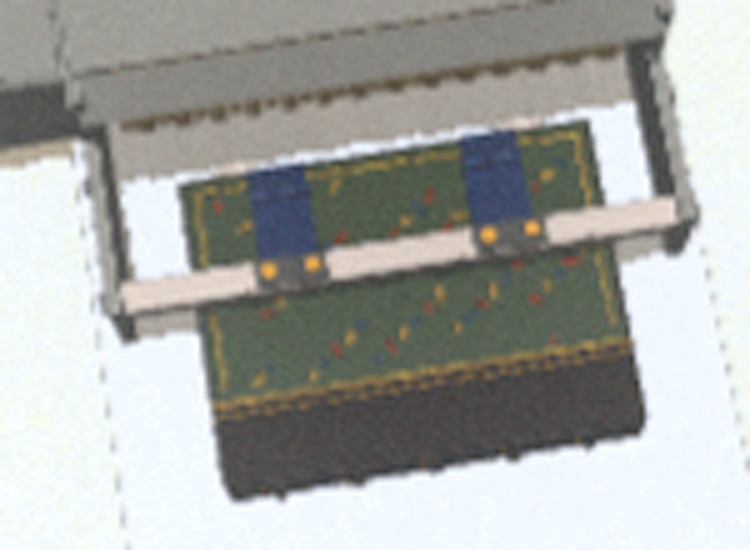

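View pics/l_t0.png

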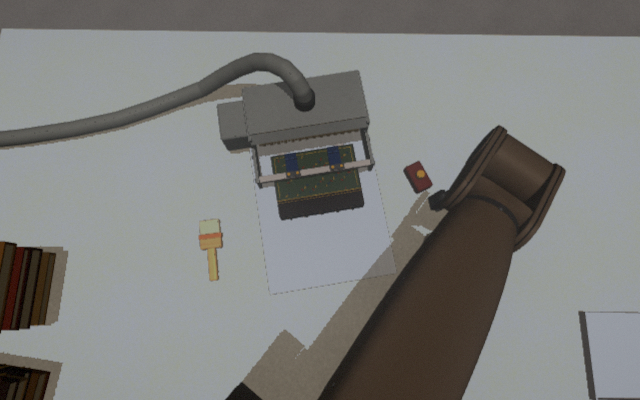

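View pics/l_s.png

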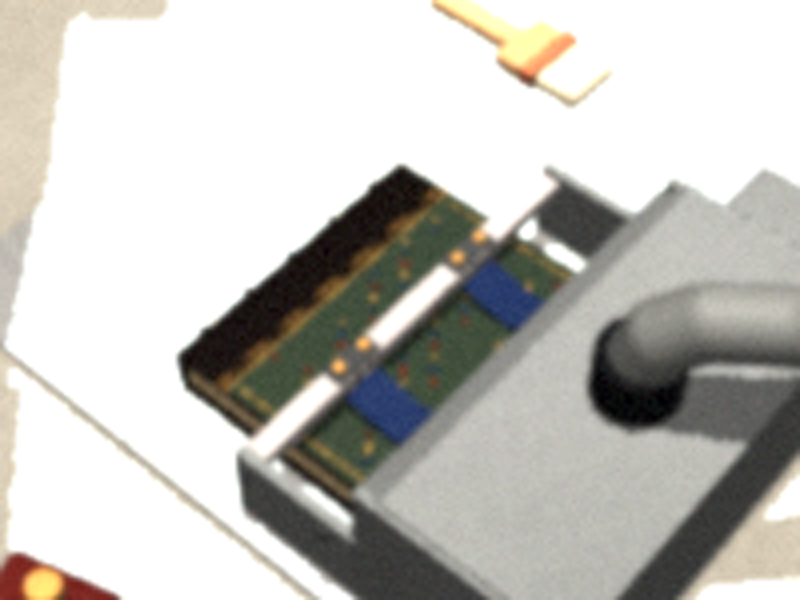

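```bash
python3 - <<'E'
from h import *
f=lambda p:(235+p[0]/5,120+p[1]/5)
def two(a,b,z,l):
    P,Q=ray('top',f(a),z),ray('top',f(b),z);d=P-Q
    print(l,'dust',np.round(duster((P+Q)/2),4),'len',round(np.linalg.norm(d),4),'yaw',round(np.degrees(np.arctan2(-d[0],d[1])),2))
two((233,500),(642,433),.022,'spine bottom')
two((218,408),(632,344),.054,'seam')
two((182,187),(587,122),.054,'fore cover')
two((291,267),(510,232),.085,'screws')
two((123,312),(680,222),.080,'bar front')
p=[0.6125,0.006,0.1901];q=[0.454,0.542,-0.452,0.545]
def w(a,b,z,l):
    P,Q=wray(a,z,p,q),wray(b,z,p,q);d=P-Q
    print('w',l,np.round(duster((P+Q)/2),4),'len',round(np.linalg.norm(d),4),'yaw',round(np.degrees(np.arctan2(-d[0],d[1])),2))
w((197,85),(442,85),.054,'fore');w((252,163),(383,163),.085,'screws');w((219,249),(422,249),.05,'spine');w((222,74),(414,74),.042,'stop backs');w((215,216),(430,216),.054,'seam')
E
```

```text
spine bottom dust [-0.0905 -0.0038  0.022 ] len 0.2131 yaw 10.51
seam dust [-0.0499 -0.0035  0.054 ] len 0.2108 yaw 10.07
fore cover dust [ 0.0694 -0.0017  0.054 ] len 0.2117 yaw 10.61
screws dust [0.0081 0.     0.085 ] len 0.1097 yaw 10.48
bar front dust [0.0006 0.0002 0.08  ] len 0.2799 yaw 10.57
w fore [ 0.0718 -0.0008  0.054 ] len 0.2138 yaw 10.42
w screws [0.0089 0.0005 0.085 ] len 0.1097 yaw 10.38
w spine [-0.09   -0.0021  0.05  ] len 0.2161 yaw 10.33
w stop backs [0.0819 0.0007 0.042 ] len 0.1732 yaw 10.42
w seam [-0.0507 -0.004   0.054 ] len 0.2167 yaw 10.35
```

The measurements agree to about 2 mm: fore-edge at 69–72 mm and yaw within 0.2° of the bar. I'll zoom the near-vertical wrist view to look for a gap at the stops.

```bash
python3 - <<'E'
from h import *
im=cv2.imread('pics/k_w.png')
a=cv2.resize(im[62:102,190:320],None,fx=6,fy=6,interpolation=cv2.INTER_NEAREST)
b=cv2.resize(im[62:102,320:450],None,fx=6,fy=6,interpolation=cv2.INTER_NEAREST)
cv2.imwrite('pics/m.png',np.vstack([a,b]))
for x in(230,237,243,393,399,406): print(x,im[66:92,x].mean(1).astype(int))
for x in (300,330): print(x,im[66:92,x].mean(1).astype(int))
E
```

```text
230 [125 120 182 206 206 207 168 162 180 182 183 183 182 180 177 174 179 134
  60  33  63  70  68  69  68  65]
237 [128 127 122 184 207 207 169 164 180 184 185 185 182 180 178 175 182 132
  54  26  43  52  54  54  52  54]
243 [129 125 186 208 208 209 171 166 182 185 186 185 184 181 179 177 184 126
  37  34  43  52  55  53  54  53]
393 [131 127 188 210 207 209 173 176 189 190 190 189 189 186 182 182 192 128
  37  40  49  52  54  53  53  54]
399 [127 188 210 206 207 209 175 176 187 190 188 189 188 184 180 182 190 124
  29  38  46  52  53  57  60  60]
406 [151 159 191 206 205 206 176 173 185 187 188 186 185 183 179 180 190 125
  33  47  69  74  74  75  73  69]
300 [133 128 188 211 209 208 208 207 207 207 208 207 208 207 207 209 215 146
  42  44  71  78  77  77  77  73]
330 [127 188 210 206 206 207 207 207 206 207 206 207 207 207 207 208 215 145
  40  47  74  81  79  79  79  75]
```

View pics/m.png

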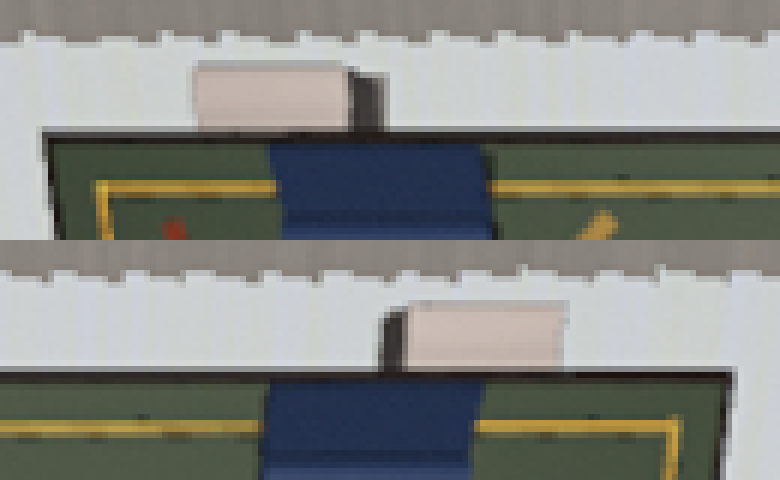

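No gap shows at either stop, and a pixel there is about 0.9 mm. The cover is shut and the bystanders haven't moved. I'll hand it in.

```bash
python3 - <<'E'
from plant import ctrl
print(ctrl.sign_off())
E
```

```text
the job is handed in; nothing more can be done
None
```

The book is loaded in the duster, fully home against the stops, with both springs holding its cover shut. I handed the job in at about 15 s of the 51 s allowed.

**What I did:** I pressed the cover shut with the two open fingertips, at about 19 N, before moving the book. I then slid it about 100 mm under the springs at 25–37 N, turning it about 4.5° to square it, until the arm stalled at the stops. After that I lifted straight up and moved the arm clear.

**Last checks:**
- **Home:** the wrist view shows no visible gap at either stop, to about 1 mm.
- **Square:** in the wrist view the book lies within about 0.1° of the crossbar. The top view agrees except along the cover seam, which read about 0.5° off.
- **Cover and springs:** the cover is shut under both leaves. I judged this by eye from the pictures and did not measure the spring angles.
- **Bystanders:** the brush and weight are where they were in the first picture. The jar was hidden by the arm in the last top view, but the arm passed well above it.
- **Clear of the book:** the contact force read about zero after the arm moved away.

**What disagreed:**
- **Position:** the fore-edge measured 69–72 mm behind the mouth against 72 mm nominal. The spine measured about 90 mm in front against 88 mm. That is about the 2 mm calibration error, and I relied on the gap view and the stall.
- **Force:** the slide needed more push than expected, about 20–26 N at the wrist. The wrist's vertical force peaked at about 37 N, all of it through the fingertips.

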